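# Clear the charging box and hold its lid open

## Robot

A 6-joint arm with a two-finger parallel gripper is mounted at the origin on the work surface. World frame = base frame: x ahead of the robot, y to its left, z up, the work surface at z = 0. Lengths are in mm, angles in rad, forces in N, time in s.
With the tool pointing down it reaches from about 275 to 750 mm from the base axis. Payload 10.2 kg.
Tool frame: the origin (TCP) lies between the finger pads; the fingertips stand 8 mm ahead of it and the grasp point (between the pads) lies 11 mm behind it; z points along the fingers, y is the line along which they close (so a half turn about z gives the same grasp; the last joint's range is limited). The gripper opens to 85 mm and grips with 20 to 120 N. Pads are 22 mm wide; open, the fingers measure 114 mm over their backs; the gripper's body (76 mm by 85 mm) begins 54 mm behind the grasp point. The pads swing forward as they close: fully open they stand 13 mm farther back than shut.
Start: joints at [1.102, 0.313, 1.498, -0, 1.331, -0.223], TCP at [127.762, 509.223, 239.294] pointing down, gripper open.
Joint ranges: [-2.94, 2.94], [-0.97, 2.17], [0.19, 2.56], [-1.23, 4.37], [0.02, 3.11], [-2.88, 2.88]. Speed limits (rad/s): [2.39, 2.39, 3.01, 3.14, 3.14, 3.14].

## Interface

Orientations are given as a unit quaternion [w, x, y, z].
In Python, from rig import * gives the robot as it stands.
- The arm moves only by the shell command python3 -m handwheel 'ROWS' [FORCE]. ROWS is JSON, a list that holds one entry, the list of rows, each a list of 7 numbers: the shift along the world's x, y, z in mm, then the turn, a rotation vector about the world's x, y, z in degrees, then the opening, from -1 (shut) to 1 (fully open). A call has 1 to 8 rows; each row shifts and turns the commanded pose from where the row before left it; what a row does not reach is not made up. A row lasts 1/8 s, in which the tool goes at most 62.5 mm and 10.7 degrees, less where a joint would pass 70% of its speed; a pose out of reach is approached as far as the arm can. A call is refused whole if a number of a shift passes 62.5 or a number of a turn 10.7, either way. A call with a gripper value outside its range is refused whole. The fingers move at their own pace and stop on an object; FORCE is the grip in N (left out, the last holds). Time passes only in rows, so rows that do not move let the fingers close. It gives the time, the measured TCP pose, the force, the opening and the grip force at its end, in the units of the state.
- sense(): the state, without advancing time (a new reading comes with each control period).
- capture(name): name is "side" or "top"; returns a dict with "image" (400x640x3 uint8, red, green, blue), "fx", "fy", "cx", "cy" (pixels), "rvec" (rotation vector, rad) and "tvec" (3), from world to camera coordinates, as OpenCV has them. Camera axes: x right, y down, z forward; pixel columns grow to the right and rows downward; lengths in mm; the calibration is good to about 2 mm. A picture is of the moment at which its call begins. There is no depth.
- finish_job(): hands the job in; it is judged then, once.
The state is a dict: "time_s": time; "joints": joint angles; "dq": joint speeds; "tau": joint torques, N m; "eef_pos": TCP position; "ee_rot": TCP orientation; "force": force on the tool from outside, world axes, zero at the start; "wrist_torque": the same for the moment, N m; "grip_width": opening from 0.0 (shut) to 1.0 (fully open); "grip_force": force on a finger pad.
Only numpy, scipy, OpenCV 4.12 (cv2) and the standard library are available. Lean on these libraries where they do the work, as an engineer would, in place of code of your own. Each camera call takes 0.05 s, during which the arm holds its last target. There are 200 camera calls.

## Task

The earbud case has been left on top of the charging box's lid: set it down gently in the free end of the ceramic tray, lying flat on the tray's floor beside the key fob. Then lift the lid and hold it open 60 degrees from shut, give or take 5, so that I can change a charger inside with both hands; the lid falls shut by itself, so finish while still holding it steady there. Leave all the other things, and the tray and the drawer, where they are.

Things in the scene. Friction and masses are not known exactly. Their poses are not given: they have to be found in the camera images.
- shelf: Narrow white laminate shelf unit standing on the wooden top, fixed, 320 deep (x) x 980 wide (y) x 70 high; origin: centre of its underside, so its upper face is 70 mm above the origin. The charging box, the tray and most small things stand on it; the box and the tray may be on either side.
- drawer_front (a point): Centre of the front face of the shallow drawer (400 x 44 mm) under the shelf's middle; it slides to the shelf's -x on plastic runners and stands shut or a little open. An aluminium edge pull sticks out 11 mm in front of it. Not part of the job.
- box: Charging box (cable-tidy box): open white plastic tub 150 deep (x) x 250 wide (y) x 95 high, walls 4 mm, fixed to the shelf, with a power strip and two charger plugs inside; covered by a hinged pale wooden lid, 105 mm high when shut. Origin: centre of its underside; x points from the front (tab side) to the hinge side, y along the hinge.
- lid_tab (a point): Point in the lid's flat pull tab, 19 mm in front of the lid's edge, at half the tab's width and thickness. Tab: 36 mm wide (along the hinge), 30 mm proud of the edge, 10 mm thick, level with the lid; its sides can be pinched from above, and it can turn between the fingers. With the lid shut this point is 170 mm in front of the hinge line and 5 mm above it.
- lid_hinge (a point): Middle of the lid's hinge line: 75 mm behind the box's centre and 95 mm above its underside. The hinge line runs along the box's y axis.
- lid (a joint): Angle in rad of the wooden lid (152 x 254 x 10 mm, about 0.25 kg): 0 shut (level), grows as the front edge rises, 60 degrees = 1.047, stop at 1.75. No spring and hardly any friction: it falls shut by its weight from any angle below about 1.5.
- earbud_case: White plastic earbud case, a rounded block 46 (x) x 60 (y) x 24 mm high, 50 g; lies flat on the charging box's lid at the start, at any yaw. Origin: centre of its underside, z up.
- tray: Small white ceramic tray, loose, 0.55 kg, outside 140 (x) x 240 (y) x 22 mm high, walls and floor 6 mm thick (inner floor 6 mm above the origin). Origin: centre of its underside. The key fob lies in its -y half; the free end is its +y half.
- key_fob: Aluminium key fob with a wire ring, 28 x 46 x 11 mm, lying in the tray about 70 mm to the tray's -y from its centre. Origin: centre of its underside. Leave it.
- phone: Black glass smartphone lying face-down on the front strip of the shelf, 72 x 150 x 8 mm (camera bump 11). Origin: centre of its underside. Leave it.
- power_bank: Grey plastic power bank on the front strip of the shelf, 68 x 138 x 16 mm. Origin: centre of its underside. Leave it.
- shoehorn: Flat steel shoehorn 190 x 34 x 4 mm lying on the middle of the shelf. Origin: on its underside near the middle. Leave it.
- diffuser: Amber glass reed diffuser bottle, 60 mm across, 90 mm high, reeds up to 190 mm, at the shelf's +y end. Origin: centre of its underside. Leave it.
- clothes_brush: Wooden clothes brush with a handle, 185 x 50 x 30 mm, at the shelf's -y end. Origin: on its underside near the middle. Leave it.
- glasses_case: Dark glasses case 62 x 160 x 42 mm lying at the shelf's +y end. Origin: centre of its underside. Leave it.
Not all that is in view belongs to the job. Of the things that look like the earbud_case, the middle-sized one is meant.

How it is judged:
By the outcome, as a careful person would: the job done as asked, in the order asked, and still so for the second after the job is handed in, while the arm keeps its last pose, push and grip.
It also fails if it takes over 51 s, if anything falls off the work surface, if the arm or the gripper's body presses on something with over 40 N, if the wrist force passes 120 N, or if a joint passes its speed limit or range.

## Working session

There is one attempt and no reset: what is moved stays moved. The work goes in short steps, Python scripts to look and compute and a shell command to move; the robot and the scene stay as the last step left them, time stands still between calls to the robot, and variables do not carry over. Pictures are saved under pics/ and viewed, at most 10 in all, crops included, and the job is handed in when it is done.

```bash
mkdir -p pics; ls
cat > h.py <<'E'
from rig import *
import numpy as np, cv2
def cast(c,u,v,z):
    R=cv2.Rodrigues(np.array(c["rvec"],float))[0]; t=np.array(c["tvec"],float).ravel()
    d=R.T@np.array([(u-c["cx"])/c["fx"],(v-c["cy"])/c["fy"],1]); o=-R.T@t
    return o+d*(z-o[2])/d[2]
def proj(c,p):
    K=np.array([[c["fx"],0,c["cx"]],[0,c["fy"],c["cy"]],[0,0,1]])
    return cv2.projectPoints(np.array(p,float).reshape(-1,1,3),np.array(c["rvec"],float),np.array(c["tvec"],float),K,None)[0].reshape(-1,2)
E
python3 - <<'E'
from h import *
import pickle
ims={n:capture(n) for n in("top","side")}
pickle.dump(ims,open("c0.pkl","wb"))
for n,c in ims.items():
    cv2.imwrite(f"pics/{n}0.png",c["image"][:,:,::-1])
    R=cv2.Rodrigues(np.array(c["rvec"],float))[0];print(n,-R.T@np.array(c["tvec"]),R[2],c["fx"])
print(sense())
E
```

```text
pics
top [ 229.21260762   47.78374735 1634.3581697 ] [ 0.19127835 -0.00203152 -0.98153373] 503.31577463720424
side [ 352.42317897 1097.99912801  741.51373305] [ 0.11514436 -0.86177905 -0.49404317] 382.4104564195014
{'time_s': 0.1, 'joints': array([ 1.10160422e+00,  3.13372681e-01,  1.49836522e+00, -3.39513266e-06,
        1.33099091e+00, -2.23399487e-01]), 'dq': array([-1.24261334e-03,  1.03282490e-05, -1.98998134e-03, -2.27083400e-03,
        2.33418494e-03, -3.85694572e-04]), 'tau': array([ 2.84124013e-03, -4.12895644e+01, -2.60138333e+01, -2.32222374e-04,
        3.09732692e-03,  1.00333565e-05]), 'eef_pos': array([127.65557762, 509.01571107, 238.80168189]), 'ee_rot': array([-1.91263709e-04,  1.22586761e-01,  9.92457638e-01, -5.34914264e-04]), 'force': array([-0.34810901, -0.0588907 ,  0.6049157 ]), 'wrist_torque': array([-0.02060789,  0.03134288,  0.02189834]), 'grip_force': 0.0, 'grip_width': 1.0028456760899056}
```

View pics/top0.png

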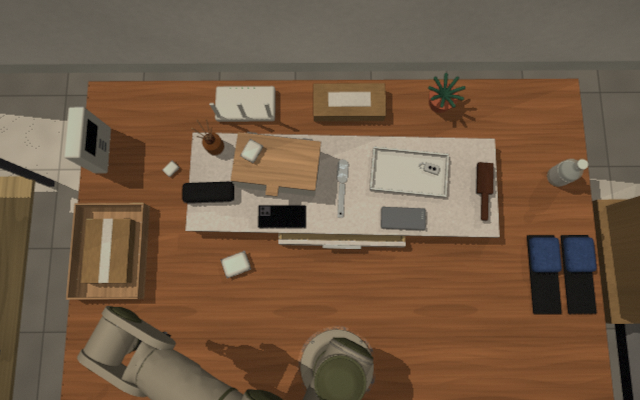

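View pics/side0.png

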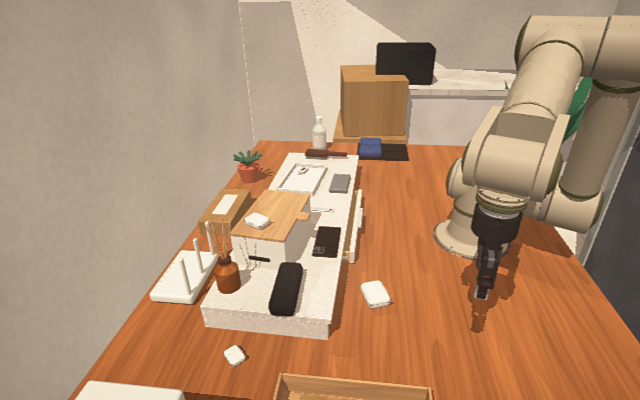

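The top view shows the box with its lid at (277,162), the tab at (271,190) and the tray at (410,172), with its free end on the left and the fob at (430,168).

Things that look like the earbud case:
- Small block on the wood at top (171,169), side (235,355).
- Large block on the wood at top (236,265), side (375,294).
- Middle-sized block on the lid at top (252,151), side (258,221). This is the one I choose.

```bash
cat >> h.py <<'E'
def blob(c,box,f):
    u0,v0,u1,v1=box; im=c["image"][v0:v1,u0:u1].astype(int)
    m=f(im).astype(np.uint8)
    n,l,s,ce=cv2.connectedComponentsWithStats(m); k=1+np.argmax(s[1:,4])
    cn=max(cv2.findContours((l==k).astype(np.uint8),cv2.RETR_EXTERNAL,cv2.CHAIN_APPROX_NONE)[0],key=cv2.contourArea)
    return cn.reshape(-1,2)+[u0,v0], ce[k]+[u0,v0], s[k,4]
def rect(c,cn,z):
    P=np.array([cast(c,u,v,z)[:2] for u,v in cn],np.float32); return cv2.minAreaRect(P)
E
python3 - <<'E'
from h import *
import pickle
ims=pickle.load(open("c0.pkl","rb")); t=ims["top"]; s=ims["side"]
sat=lambda i:i.max(2)-i.min(2)
white=lambda i:(sat(i)<45)&(i.min(2)>130)
for nm,b,z in(("case",(236,138,270,166),187),("small",(160,158,182,180),10),("big",(215,245,258,285),15)):
    cn,ce,a=blob(t,b,white); print(nm,ce,a,rect(t,cn,z))
wood=lambda i:(sat(i)>=45)&(i.max(2)>130)
cn,ce,a=blob(t,(229,134,323,197),wood); print("lid",ce,a,rect(t,cn,175))
print(cv2.minAreaRect(cn.astype(np.float32)))
tab=cn[cn[:,1]>187]; print("tab px",tab.min(0),tab.max(0),cast(t,*tab.mean(0),175))
cn2,ce,a=blob(s,(243,208,275,232),white); print("case side",ce,a,cast(s,*ce,187))
a=cv2.resize(t["image"][125:210,180:330],None,fx=5,fy=5,interpolation=2)
b=cv2.resize(t["image"][140:205,360:460],None,fx=5,fy=5,interpolation=2)
cv2.imwrite("pics/lid.png",a[:,:,::-1]);cv2.imwrite("pics/tray.png",b[:,:,::-1])
E
```

```text
case [250.54867257 150.03097345] 226 ((643.827880859375, 253.84971618652344), (39.234275817871094, 53.0623779296875), 62.067176818847656)
small [169.56190476 167.98095238] 105 ((634.4194946289062, 546.8696899414062), (26.978553771972656, 39.839569091796875), 47.12911605834961)
big [234.49246231 263.92713568] 398 ((317.33251953125, 321.9144287109375), (55.888179779052734, 73.98949432373047), 21.450565338134766)
lid [278.04169945 162.79753475] 3813 ((600.3041381835938, 181.62423706054688), (254.30540466308594, 181.9489288330078), 82.69242858886719)
((274.724365234375, 165.38720703125), (85.46320343017578, 59.20433807373047), 7.001267910003662)
tab px [265 188] [315 195] [521.74534642 147.99807274 175.        ]
case side [256.15873016 220.1031746 ] 252 [644.43535507 248.2467659  187.        ]
```

View pics/lid.png

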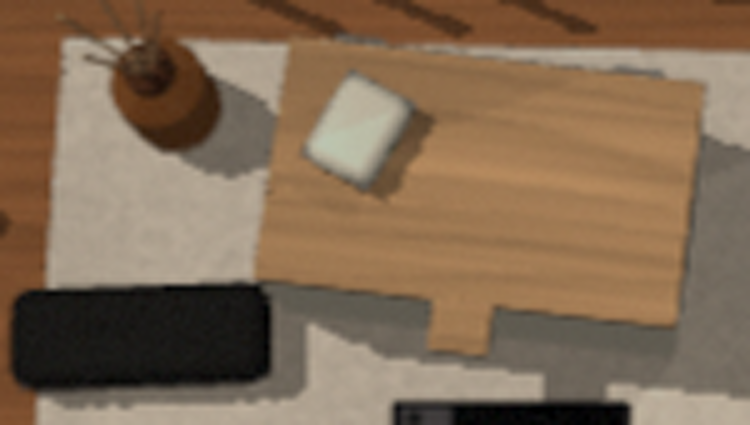

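View pics/tray.png

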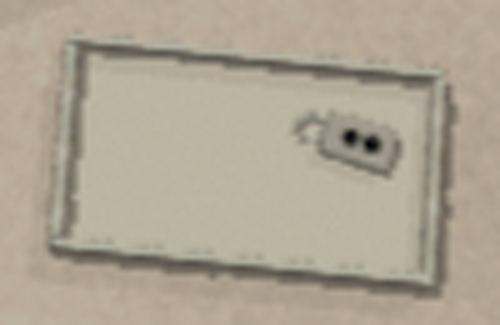

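The crops confirm the choice: the middle-sized case lies on the lid, corners at crop (352,72), (414,105), (362,188) and (303,150). The tab spans crop (428..492, 303..355). In the other crop the tray's rim corners are at (68,38), (445,72), (437,290) and (50,250), with the fob at upper right and the left end free.

Run:
```python
from h import *
import pickle
t=pickle.load(open("c0.pkl","rb"))["top"]
def g(name,pts,off,z):
    P=np.array([cast(t,u/5-.4+off[0],v/5-.4+off[1],z)[:2] for u,v in pts]); r=cv2.minAreaRect(P.astype(np.float32))
    print(name,P.round().tolist(),"mean",P.mean(0).round(1),"size",np.round(r[1]),round(r[2],1)); return P
L=(180,125);T=(360,140)
C=g("case",[(352,72),(414,105),(362,188),(303,150)],L,190)
P=g("lid",[(290,42),(703,85),(678,325),(257,280)],L,175)
g("tab",[(431,303),(494,308),(487,355),(428,350)],L,175)
hinge=(P[0]+P[1])/2; f=(P[2]+P[3])/2; d=(f-hinge)/np.linalg.norm(f-hinge); print("hinge edge",hinge,"dir",d,"tab pred (171 from back edge)",hinge+d*171)
R=g("tray",[(68,38),(445,72),(437,290),(50,250)],T,92)
c=R.mean(0); y=(R[0]+R[3]-R[1]-R[2]); y/=np.linalg.norm(y); print("y",y,"goal",c+57*y)
g("fob",[(322,110),(400,135),(390,175),(318,150)],T,87)
```

```text
case [[677.0, 256.0], [656.0, 218.0], [606.0, 248.0], [629.0, 284.0]] mean [642.  251.6] size [43. 59.] 59.5
lid [[701.0, 296.0], [672.0, 46.0], [525.0, 62.0], [554.0, 312.0]] mean [612.8 178.9] size [252. 148.] 83.5
tab [[539.0, 208.0], [536.0, 171.0], [507.0, 175.0], [511.0, 210.0]] mean [523.1 190.9] size [38. 29.] 85.0
hinge edge [686.51034279 171.02754881] dir [-0.99430036  0.10661517] tab pred (171 from back edge) [516.48498117 189.25874206]
tray [[678.0, -122.0], [654.0, -361.0], [513.0, -348.0], [540.0, -107.0]] mean [ 596.4 -234.6] size [242. 141.] 83.8
y [0.10561015 0.99440761] goal [ 602.39248106 -177.90182008]
fob [[631.0, -283.0], [614.0, -331.0], [588.0, -324.0], [605.0, -279.0]] mean [ 609.5 -304.1] size [53. 27.] 71.1
```

```bash
python3 -m handwheel '[[[30,-20,10,0,0,-2,0.6],[45,-36,10,0,0,-2,0.6],[45,-36,0,0,0,-2,0.6],[45,-36,0,0,0,-2,0.6],[45,-36,0,0,0,-2,0.6],[45,-36,0,0,0,-2,0.6],[45,-36,0,0,0,-2,0.6],[40,-20,0,0,0,-2,0.6]]]' 30
python3 - <<'E'
from h import *
import pickle
t=pickle.load(open("c0.pkl","rb"))["top"]
for p in [(197,133),(213,130),(200,138),(205,145)]: print(cast(t,*p,255).round())
E
```

```text
time_s: 1.1
eef_pos: [469.2, 251.4, 259.1]
ee_rot: [-0.0, 0.261, 0.965, -0.0]
force: [-0.3, 1.0, 0.9]
grip_width: 0.803
grip_force: 0.0
[676. 398. 255.]
[684. 353. 255.]
[661. 389. 255.]
[640. 374. 255.]
```

```bash
python3 -m handwheel '[[[45,0,0,0,0,0,0.6],[45,0,0,0,0,0,0.6],[45,0,0,0,0,0,0.6],[38,0,-14,0,0,0,0.6],[0,0,-25,0,0,0,0.6],[0,0,-15,0,0,0,0.6],[0,0,-7,0,0,0,0.6],[0,0,0,0,0,0,0.6]]]' 30
python3 - <<'E'
from h import *
t=capture("top");s=capture("side");print(sense()["eef_pos"])
a=cv2.resize(t["image"][120:205,205:305],None,fx=4,fy=4,interpolation=2)
b=cv2.resize(s["image"][155:275,210:330],None,fx=3.34,fy=2.834,interpolation=2)[:340]
cv2.imwrite("pics/pre.png",np.hstack([a,b[:340]])[:,:,::-1])
E
```

```text
time_s: 2.1
eef_pos: [640.6, 253.4, 198.8]
ee_rot: [0.0, 0.259, 0.966, 0.0]
force: [-0.5, -0.1, -0.2]
grip_width: 0.802
grip_force: 0.0
[640.88364299 253.36933883 199.48437268]
```

View pics/pre.png

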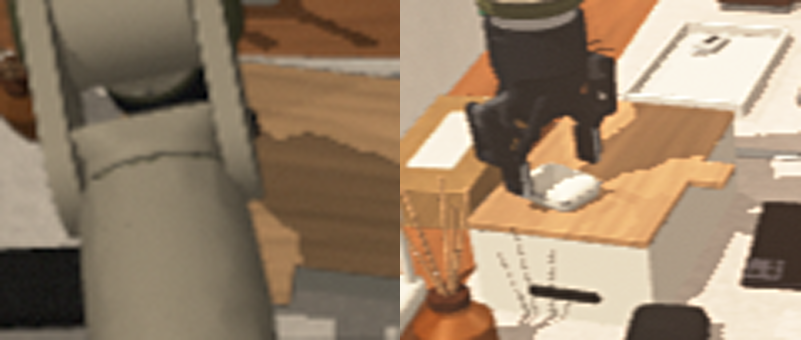

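The side crop shows the two fingers standing on either side of the case, so I lower and close.

```bash
python3 -m handwheel '[[[1,-1,-8,0,0,0,0.6],[0,-1,-8,0,0,0,0.6],[0,0,0,0,0,0,0.6],[0,0,0,0,0,0,-0.3],[0,0,0,0,0,0,-0.3],[0,0,0,0,0,0,-0.3],[0,0,0,0,0,0,-0.3],[0,0,0,0,0,0,-0.3]]]' 30
```

```text
time_s: 3.2
eef_pos: [641.9, 251.3, 182.7]
ee_rot: [0.0, 0.259, 0.966, 0.0]
force: [0.3, -0.2, 4.8]
grip_width: 0.531
grip_force: 31.4
```

```bash
python3 -m handwheel '[[[0,0,15,0,0,0,-0.3],[0,0,25,0,0,0,-0.3],[0,-20,20,0,0,0,-0.3],[-4,-40,0,0,0,4,-0.3],[-6,-50,0,0,0,4,-0.3],[-6,-50,0,0,0,4,-0.3],[-6,-50,0,0,0,4,-0.3],[-6,-50,0,0,0,4,-0.3]]]'
python3 -m handwheel '[[[-6,-50,0,0,0,4,-0.3],[-6,-50,0,0,0,0,-0.3],[0,-40,0,0,0,0,-0.3],[0,-20,-20,0,0,0,-0.3],[0,-9,-30,0,0,0,-0.3],[0,0,-30,0,0,0,-0.3],[0,0,-20,0,0,0,-0.3],[0,0,0,0,0,0,-0.3]]]'
```

```text
time_s: 4.2
eef_pos: [613.0, -11.6, 243.0]
ee_rot: [0.0, 0.087, 0.996, -0.0]
force: [0.5, -0.1, 0.0]
grip_width: 0.531
grip_force: 30.9
time_s: 5.2
eef_pos: [600.7, -178.5, 141.5]
ee_rot: [-0.001, 0.053, 0.999, 0.0]
force: [0.9, -0.1, -0.1]
grip_width: 0.529
grip_force: 31.0
```

```bash
python3 -m handwheel '[[[1,0,-20,0,0,0,-0.3],[0,0,-15,0,0,0,-0.3],[0,0,-8,0,0,0,-0.3],[0,0,0,0,0,0,-0.3]]]'
python3 - <<'E'
from h import *
t=capture("top");s=capture("side");print(sense()["eef_pos"],sense()["force"])
a=cv2.resize(t["image"][130:215,350:450],None,fx=4,fy=4,interpolation=2)
b=cv2.resize(s["image"][120:210,240:340],None,fx=4,fy=4,interpolation=2)[:340]
cv2.imwrite("pics/place.png",np.hstack([a,b])[:,:,::-1])
E
```

```text
time_s: 5.7
eef_pos: [602.7, -177.9, 99.3]
ee_rot: [-0.0, 0.053, 0.999, 0.0]
force: [-1.1, -0.1, -1.1]
grip_width: 0.532
grip_force: 31.0
[ 603.02273898 -177.95060541   99.99826977] [-0.15834163  0.14725723 -0.88291757]
```

View pics/place.png

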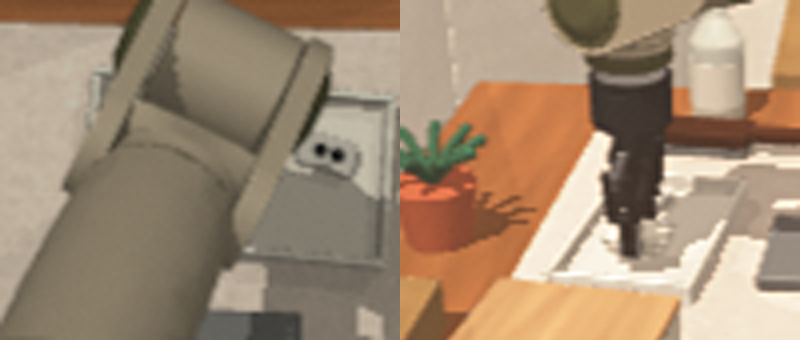

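The side crop shows the case and fingers over the free end, clear of the rim. I lower it slowly.

```bash
python3 -m handwheel '[[[0,0,-4,0,0,0,-0.3],[0,0,-4,0,0,0,-0.3],[0,0,-3,0,0,0,-0.3],[0,0,-2,0,0,0,-0.3],[0,0,0,0,0,0,-0.3],[0,0,0,0,0,0,-0.3]]]'
```

```text
time_s: 6.55
eef_pos: [602.8, -177.8, 86.4]
ee_rot: [0.0, 0.053, 0.999, -0.0]
force: [-0.0, -0.2, -1.9]
grip_width: 0.534
grip_force: 31.0
```

```bash
python3 -m handwheel '[[[0,0,-1,0,0,0,-0.3],[0,0,-1,0,0,0,-0.3],[0,0,0,0,0,0,-0.3],[0,0,0,0,0,0,-0.3]]]'
```

```text
time_s: 7.05
eef_pos: [602.8, -177.8, 84.3]
ee_rot: [0.0, 0.053, 0.999, -0.0]
force: [-0.4, -0.0, -0.6]
grip_width: 0.533
grip_force: 31.0
```

```bash
python3 -m handwheel '[[[0,0,-0.5,0,0,0,-0.3],[0,0,-0.5,0,0,0,-0.3],[0,0,0,0,0,0,-0.3],[0,0,0,0,0,0,-0.3]]]'
```

```text
time_s: 7.55
eef_pos: [602.8, -177.8, 83.7]
ee_rot: [0.0, 0.053, 0.999, -0.0]
force: [-3.1, 2.1, 5.4]
grip_width: 0.532
grip_force: 31.7
```

Contact came at the expected height. I release narrowly and lift.

```bash
python3 -m handwheel '[[[0,0,0,0,0,0,0.15],[0,0,0,0,0,0,0.25],[0,0,0,0,0,0,0.35],[0,0,0,0,0,0,0.35],[0,0,10,0,0,0,0.35],[0,0,25,0,0,0,0.35],[0,0,40,0,0,0,0.35],[0,0,50,0,0,0,0.35]]]'
python3 -m handwheel '[[[-10,40,30,0,0,0,0.35],[-15,50,20,0,0,0,0.35],[-15,55,0,0,0,0,0.35],[-15,55,0,0,0,0,0.35],[-15,55,0,0,0,0,0.35]]]'
python3 - <<'E'
from h import *
t=capture("top");s=capture("side")
sat=lambda i:i.max(2)-i.min(2)
a=cv2.resize(t["image"][140:205,360:460],None,fx=4,fy=4,interpolation=2)
b=cv2.resize(s["image"][155:220,250:350],None,fx=4,fy=4,interpolation=2)
cv2.imwrite("pics/placed.png",np.hstack([a,b])[:,:,::-1])
E
```

```text
time_s: 8.55
eef_pos: [602.4, -177.6, 209.7]
ee_rot: [-0.0, 0.053, 0.999, 0.0]
force: [1.0, -0.3, 0.8]
grip_width: 0.674
grip_force: 0.0
time_s: 9.18
eef_pos: [532.0, 78.9, 259.2]
ee_rot: [0.001, 0.053, 0.999, 0.0]
force: [0.2, 0.2, 0.6]
grip_width: 0.676
grip_force: 0.0
```

View pics/placed.png

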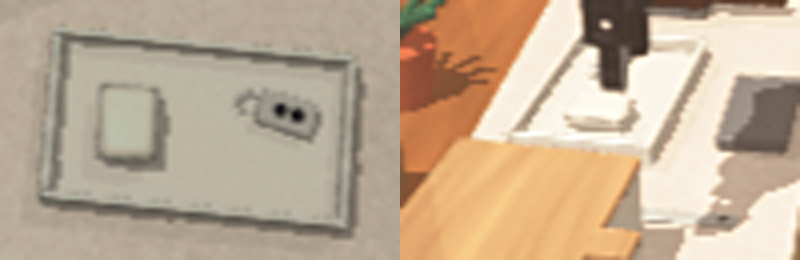

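The case lies flat in the free end of the tray, at about crop (128,122), with fob and tray unmoved. Next is the tab.

```bash
python3 -m handwheel '[[[-5,45,0,0,0,0,0.35],[-5,45,0,0,0,0,0.35],[-4,21,-20,0,0,0,0.35],[0,0,-30,0,0,0,0.35],[0,0,-15,0,0,0,0.35],[0,0,0,0,0,0,0.35]]]' 60
python3 - <<'E'
from h import *
t=capture("top");s=capture("side");print(sense()["eef_pos"])
a=cv2.resize(t["image"][150:215,220:320],None,fx=4,fy=4,interpolation=2)
b=cv2.resize(s["image"][165:230,250:350],None,fx=4,fy=4,interpolation=2)
cv2.imwrite("pics/tab.png",np.hstack([a,b])[:,:,::-1])
E
```

```text
time_s: 10.02
eef_pos: [518.8, 187.7, 193.1]
ee_rot: [-0.0, 0.053, 0.999, -0.0]
force: [-0.2, -0.1, 0.8]
grip_width: 0.672
grip_force: 0.0
[519.3984571  187.87917019 194.44336317]
```

View pics/tab.png

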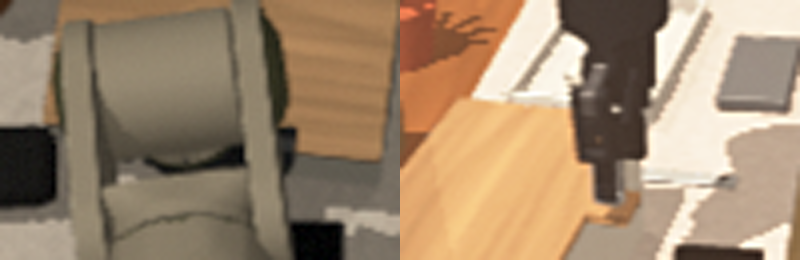

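The fingers stand on either side of the tab, just above it. I lower to tab height and check the force before closing.

```bash
python3 -m handwheel '[[[-3,2,-10,0,0,0,0.35],[0,0,-10,0,0,0,0.35],[0,0,-5,0,0,0,0.35],[0,0,0,0,0,0,0.35]]]' 60
python3 -m handwheel '[[[0,0,0,0,0,0,-0.4],[0,0,0,0,0,0,-0.4],[0,0,0,0,0,0,-0.4],[0,0,0,0,0,0,-0.4],[0,0,0,0,0,0,-0.4]]]' 40
```

```text
time_s: 10.62
eef_pos: [515.7, 190.2, 167.9]
ee_rot: [-0.0, 0.053, 0.999, -0.0]
force: [0.0, -0.2, 0.9]
grip_width: 0.675
grip_force: 0.0
time_s: 11.25
eef_pos: [516.1, 192.2, 169.3]
ee_rot: [0.001, 0.053, 0.999, 0.002]
force: [1.2, 11.1, 2.3]
grip_width: 0.407
grip_force: 41.0
```

The width matches the tab. I lift along the hinge arc (170 mm radius), first to 30 degrees.

```bash
python3 -m handwheel '[[[0,2,0,0,0,0,-0.4],[1,0,11,0,0,0,-0.4],[1,0,11,0,0,0,-0.4],[2.5,-0.5,11,0,0,0,-0.4],[2.5,0,11,0,0,0,-0.4],[4,-0.5,10.5,0,0,0,-0.4],[4,-0.5,10.5,0,0,0,-0.4],[0,0,0,0,0,0,-0.4]]]' 40
```

```text
time_s: 12.25
eef_pos: [531.3, 190.6, 234.1]
ee_rot: [0.001, 0.053, 0.999, 0.0]
force: [4.2, 1.6, -3.9]
grip_width: 0.405
grip_force: 40.5
```

```bash
python3 -m handwheel '[[[5,-0.5,10,0,0,0,-0.4],[5.5,-0.5,9.5,0,0,0,-0.4],[6.5,-0.5,9,0,0,0,-0.4],[6.5,-1,9,0,0,0,-0.4],[7.5,-1,8,0,0,0,-0.4],[7.5,-1,8,0,0,0,-0.4],[0,0,0,0,0,0,-0.4],[0,0,0,0,0,0,-0.4]]]'
```

```text
time_s: 13.25
eef_pos: [569.2, 186.0, 286.6]
ee_rot: [-0.0, 0.053, 0.999, -0.0]
force: [1.2, -3.6, -4.2]
grip_width: 0.403
grip_force: 41.3
```

Forces are low. Now the last 15 degrees.

```bash
python3 -m handwheel '[[[8.5,-1,7,0,0,0,-0.4],[8.5,-1,7,0,0,0,-0.4],[9,-1,6,0,0,0,-0.4],[9.5,-1,6,0,0,0,-0.4],[0,0,0,0,0,0,-0.4],[0,0,0,0,0,0,-0.4],[0,0,0,0,0,0,-0.4]]]'
python3 - <<'E'
from h import *
s=capture("side");t=capture("top");print(sense()["eef_pos"],sense()["force"])
a=cv2.resize(s["image"][90:290,190:370],None,fx=3,fy=3,interpolation=2)[:,:400*2]
cv2.imwrite("pics/open.png",a[:,:,::-1])
p=sense()["eef_pos"]
# predicted side-view crop pixels of the lid's +y end for several angles
d=np.array([-.9943,.1066,0]);yv=np.array([.1066,.9943,0]);H=np.array([687,172,165.])
for th in(50,55,60,65):
    r=np.radians(th); f=np.cos(r)*d+np.array([0,0,np.sin(r)]); n=-np.sin(r)*d+np.array([0,0,np.cos(r)])
    q=[H+127*yv+151*f,H+127*yv,H-127*yv+151*f,H+170*f+5*n]
    print(th,((proj(s,q)-[190,90])*3).round().tolist(),q[3].round(1))
E
```

```text
time_s: 14.12
eef_pos: [604.2, 181.8, 312.5]
ee_rot: [-0.001, 0.053, 0.999, -0.001]
force: [-0.2, -6.4, -4.0]
grip_width: 0.411
grip_force: 40.7
[604.24270776 181.7303874  312.44615086] [-1.3926663  -5.99391564 -4.32675441]
50 [[215.0, 335.0], [124.0, 438.0], [306.0, 213.0], [273.0, 251.0]] [582.2 183.2 298.4]
55 [[202.0, 326.0], [124.0, 438.0], [295.0, 204.0], [259.0, 241.0]] [594.1 182.  307.1]
60 [[188.0, 317.0], [124.0, 438.0], [284.0, 197.0], [245.0, 232.0]] [606.8 180.6 314.7]
65 [[174.0, 309.0], [124.0, 438.0], [273.0, 191.0], [230.0, 224.0]] [620.1 179.2 321.2]
```

View pics/open.png

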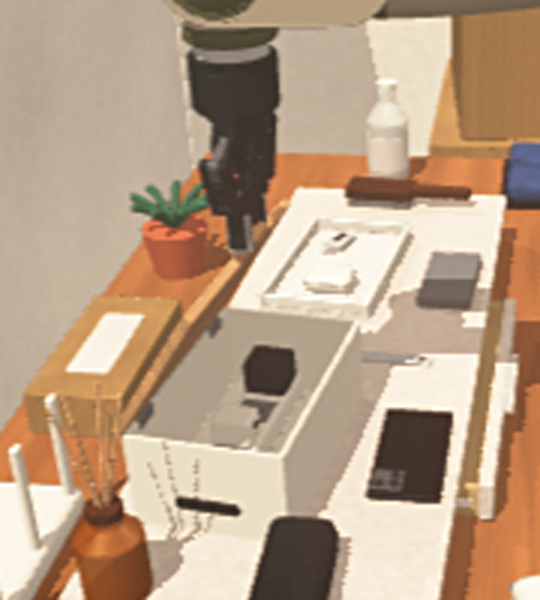

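The side view shows the lid nearly edge-on, its far front corner at about crop (285,200), where 60 degrees predicts (284,197). The TCP has moved 88 mm back and 144 mm up, which gives about 59.7 degrees. I check that it holds steady, then hand in.

```bash
python3 -m handwheel '[[[0,0,0,0,0,0,-0.4],[0,0,0,0,0,0,-0.4],[0,0,0,0,0,0,-0.4],[0,0,0,0,0,0,-0.4]]]' && python3 -c "
from rig import *
print(finish_job())"
```

```text
time_s: 14.72
eef_pos: [604.2, 181.7, 312.5]
ee_rot: [-0.001, 0.053, 0.999, -0.001]
force: [-0.6, -5.5, -3.5]
grip_width: 0.406
grip_force: 40.7
the job is handed in; nothing more can be done
None
```

The earbud case lies flat in the free end of the tray beside the key fob, and the arm is holding the lid steady at about 60 degrees; I handed the job in at 14.7 s.

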